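# Pack the shoe-care jars in order and shut the box

## Robot

A 7-joint arm with a two-finger parallel gripper is mounted at the origin on the work surface. World frame = base frame: x ahead of the robot, y to its left, z up, the work surface at z = 0. Lengths are in m, angles in degrees, forces in N, time in s.
With the tool pointing down it reaches from about 0.425 to 0.875 m from the base axis. Payload 8.4 kg.
Tool frame: the origin (TCP) lies between the finger pads; the fingertips stand 17 mm ahead of it and the grasp point (between the pads) lies 2 mm behind it; z points along the fingers, y is the line along which they close (so a half turn about z gives the same grasp; the last joint's range is limited). The gripper opens to 85 mm and grips with 20 to 120 N. Pads are 22 mm wide; open, the fingers measure 114 mm over their backs; the gripper's body (76 mm by 85 mm) begins 54 mm behind the grasp point. The pads swing forward as they close: fully open they stand 13 mm farther back than shut.
Start: joints at [62.212, 19.091, 2.286, 83.961, -0.768, 76.965, -3.352], TCP at [0.245, -0.602, 0.248] pointing down, gripper open.
Joint ranges: [-147.57, 147.57], [-21.85, 119.76], [-74.77, 79.35], [14.55, 137.4], [-85.83, 265.84], [4.83, 119.75], [-152.11, 152.11]. Speed limits (degrees/s): [127.2, 127.2, 159.86, 159.86, 180, 180, 180].

## Interface

Orientations are given as a 3x3 rotation matrix whose columns are the frame's x, y, z axes.
In Python, from workcell import r, viewer, workorder gives the robot as it stands. The module is installed in compiled form; this text tells all that it offers.
- The arm moves only by the tool servo_tool, never from a script. Its argument "commands" is a list of rows, each a list of 7 numbers: the turn, a rotation vector about the tool's x, y, z normalised to -1 to 1, where 1 is pi rad, then the shift along the tool's x, y, z normalised to -1 to 1, where 1 is 0.2 m, then the closure, from -1 (fully open) to 1 (shut). A call has 1 to 5 rows; each row shifts and turns the commanded pose from where the row before left it, along the tool's axes as they then stand; what a row does not reach is not made up. A row lasts 1/10 s, in which the tool goes at most 50 mm and 8.59 degrees, less where a joint would pass 70% of its speed; a pose out of reach is approached as far as the arm can. A call with a number of a shift or a turn outside -1 to 1 is refused whole. A call with a gripper value outside its range is refused whole. The fingers move at their own pace and stop on an object; the grip force is fixed at half the most. Time passes only in rows, so rows that do not move let the fingers close. It gives the time, the measured TCP pose, the force, the opening and the grip force at its end, in the units of the state.
- r.state(): the state, without advancing time (a new reading comes with each control period).
- viewer.grab_frame(name): name is "scene" or "top" or "wrist"; returns the picture (480x640x3 uint8, red, green, blue); there is no depth.
- viewer.calibration(name): a dict with "mtx" (3x3 intrinsics, pixels), "rvec" (rotation vector, rad) and "tvec" (3), from world to camera coordinates, as OpenCV has them. Camera axes: x right, y down, z forward; pixel columns grow to the right and rows downward; lengths in m; the calibration is good to about 2 mm. A picture is of the moment at which its call begins: read the wrist's pose just before it. calibration takes no time and is no camera call; for the wrist camera it gives the pose at the moment of the call.
- workorder.job_done(): hands the job in; it is judged then, once.
The state is a dict: "time_s": time; "joint_pos": joint angles; "qd": joint speeds; "joint_torque": joint torques, N m; "tool_pos": TCP position; "tool_rot": TCP orientation; "ft_force": force on the tool from outside, world axes, zero at the start; "torque": the same for the moment, N m; "gripper_width": finger opening in m; "grasp_force": force on a finger pad.
Only numpy, scipy, OpenCV 4.12 (cv2) and the standard library are available. Lean on these libraries where they do the work, as an engineer would, in place of code of your own. Each camera call takes 0.05 s, during which the arm holds its last target. There are 200 camera calls.

## Task

Pack the red lacquered box in the order the shoe care is used: first stand the white-capped jar in the pocket with one dot, then the yellow-capped jar in the pocket with two dots, then the black-capped jar in the pocket with three dots, keeping each upright, setting it down rather than dropping it, and letting go before the next. Then slide the box's lid fully shut. Leave the green-capped jar and everything else on the cabinet where it is.

Things in the scene. Friction and masses are not known exactly. Their poses are not given: they have to be found in the camera images.
- box: Red lacquered box, fixed to the cabinet top, 212 mm along x by 306 mm along y by 62 mm tall, walls 6 mm. Origin at the centre of its underside; x points to its back. The front half (x -100 to 0 mm) is open and holds the three pocket blocks side by side along y; the back half is closed and level, and the sliding lid parks over it.
- lid (a joint): Sliding lid of the box: 0 m = fully shut over the pockets, 0.115 m = fully open, parked over the back half; it slides along the box's x axis and stays where it is left (about 2 N to move). The lid is a red plate 106 mm along x, 306 mm along y, 6 mm thick, its underside 63 mm above the cabinet top, its front edge at box x = joint - 106 mm. Properly seated jars clear it by 9 mm.
- lid_knob (a point): Middle of the brass knob on the lid: a block 26 mm along the box's x, 18 mm along its y, 24 mm tall standing on the lid, 81 mm above the cabinet top at its middle. On the box's centre line, 23 mm behind the lid's front edge; moves with the lid.
- pocket1_seat (a point): Floor centre of the round well, 60 mm across and 14 mm deep, in the pale wooden block (100 x 90 mm, in the box) marked with one black dot 13 mm across, 45 mm in front (-x) of the well's centre. Floor 10 mm, block top 24 mm above the cabinet top. Axes as the box's. Blocks are 91.5 mm apart along the box's y, in an order that changes.
- pocket2_seat (a point): Floor centre of the round well, 60 mm across and 14 mm deep, in the pale wooden block (100 x 90 mm, in the box) marked with two black dots 13 mm across, 45 mm in front (-x) of the well's centre. Floor 10 mm, block top 24 mm above the cabinet top. Axes as the box's. Blocks are 91.5 mm apart along the box's y, in an order that changes.
- pocket3_seat (a point): Floor centre of the round well, 60 mm across and 14 mm deep, in the pale wooden block (100 x 90 mm, in the box) marked with three black dots 13 mm across, 45 mm in front (-x) of the well's centre. Floor 10 mm, block top 24 mm above the cabinet top. Axes as the box's. Blocks are 91.5 mm apart along the box's y, in an order that changes.
- jar_white: Shoe-care jar: upright cylinder 46 mm across, 44 mm tall, 90 g or so, amber glass with a white cap (the top 14 mm, same diameter). Origin at the centre of its underside, z up.
- jar_yellow: Shoe-care jar: upright cylinder 46 mm across, 44 mm tall, 90 g or so, amber glass with a yellow cap (the top 14 mm, same diameter). Origin at the centre of its underside, z up.
- jar_black: Shoe-care jar: upright cylinder 46 mm across, 44 mm tall, 90 g or so, amber glass with a black cap (the top 14 mm, same diameter). Origin at the centre of its underside, z up.
- jar_green: Shoe-care jar: upright cylinder 46 mm across, 44 mm tall, 90 g or so, amber glass with a green cap (the top 14 mm, same diameter). Origin at the centre of its underside, z up. A spare: stays where it is.
- shoehorn: Navy plastic shoehorn lying flat, 192 mm long along its x, 43 mm wide. Origin under its middle. Bystander.
- tealight_holder: Empty white ceramic tealight cup, 68 mm across, 45 mm tall. Origin at the centre of its underside. Bystander.
- carabiner: Aluminium carabiner with a blue gate lying flat, 86 x 52 mm, 10 mm thick. Origin under its middle. Bystander.
- glasses_stand: Clear acrylic stand for reading glasses, 70 x 150 mm, 76 mm tall. Origin at the centre of its underside. Bystander.
- shoe_brush: Shoe brush lying on its bristles, 160 x 50 mm, 40 mm tall. Origin at the centre of its underside. Bystander.
Things that resemble listed ones, but are neither listed nor needed, are in the scene too. What is shaped like the jar_white but pink is not meant.

How it is judged:
By the outcome, as a careful person would: the job done as asked, in the order asked, and still so for the second after the job is handed in, with the robot touching nothing.
It also fails if it takes over 72 s, if anything falls off the work surface, if the arm or the gripper's body presses on something with over 40 N, if the wrist force passes 120 N, or if a joint passes its speed limit or range.

## Working session

There is one attempt and no reset: what is moved stays moved. The work goes in short steps, Python scripts to look and compute and a tool call to move; the robot and the scene stay as the last step left them, time stands still between calls to the robot, and variables do not carry over. Pictures are saved under pics/ and viewed, at most 10 in all, crops included, and the job is handed in when it is done.

Besides the shell and the picture viewer there is one more tool, called after "Request:" as a command line: name --pt "numbers of a row" for each row, then --argument value for the rest. servo_tool: Moves the arm, as the interface text tells. Its arguments: {"type":"object","properties":{"commands":{"type":"array"}},"required":["commands"]}

```bash
mkdir -p pics; cat > h.py <<'E'
import numpy as np,cv2
from workcell import r,viewer,workorder
def grab(n,f):
    c=viewer.calibration(n); im=viewer.grab_frame(n)[:,:,::-1].copy(); cv2.imwrite('pics/'+f,im); np.savez('pics/'+f+'.npz',**{k:np.array(v,float) for k,v in c.items()}); return im
def px2w(f,u,v,z):
    c=np.load('pics/'+f+'.npz'); R=cv2.Rodrigues(c['rvec'])[0]; t=c['tvec'].ravel()
    d=R.T@np.linalg.inv(c['mtx'])@np.array([u,v,1.]); o=-R.T@t
    return o+d*(z-o[2])/d[2]
E
python3 - <<'E'
from h import *
grab('top','top.png');grab('scene','scene.png');s=r.state()
print(s['time_s'],s['tool_pos'],np.round(s['tool_rot'],3))
E
```

```text
0.1 [ 0.24444234 -0.60187163  0.24750416] [[ 0.927  0.376 -0.001]
 [ 0.376 -0.927  0.001]
 [-0.    -0.001 -1.   ]]
```

View pics/top.png

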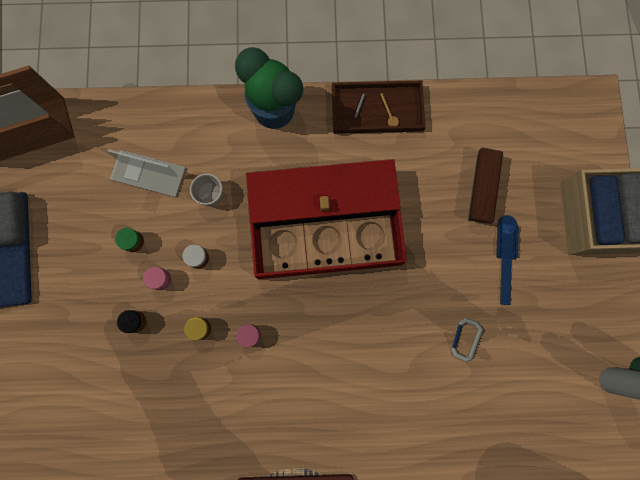

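View pics/scene.png

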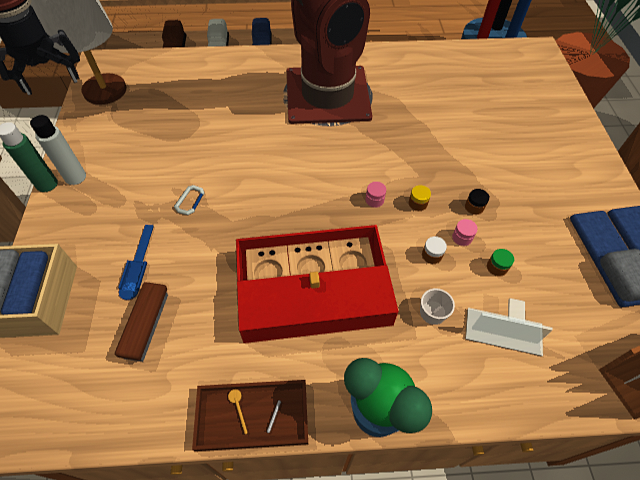

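White-capped candidate is the jar at top (195,256); the pink ones at (157,278) and (248,336) are decoys. Black is at (129,321), yellow at (197,328), green at (129,240). The dots left to right are 1, 3, 2. I'll confirm in a crop.

```bash
python3 - <<'E'
from h import *
im=cv2.imread('pics/top.png')[150:360,105:415]
cv2.imwrite('pics/crop.png',cv2.resize(im,None,fx=2.58,fy=2.58,interpolation=cv2.INTER_CUBIC))
f='top.png'
for n,u,v in [('w',195,256),('y',197,328),('k',129,321),('g',129,239),('p',157,278),('p2',248,336)]: print(n,px2w(f,u,v,.044).round(3))
E
```

```text
w [0.554 0.192 0.044]
y [0.409 0.187 0.044]
k [0.427 0.322 0.044]
g [0.593 0.327 0.044]
p [0.511 0.268 0.044]
p2 [0.391 0.085 0.044]
```

View pics/crop.png

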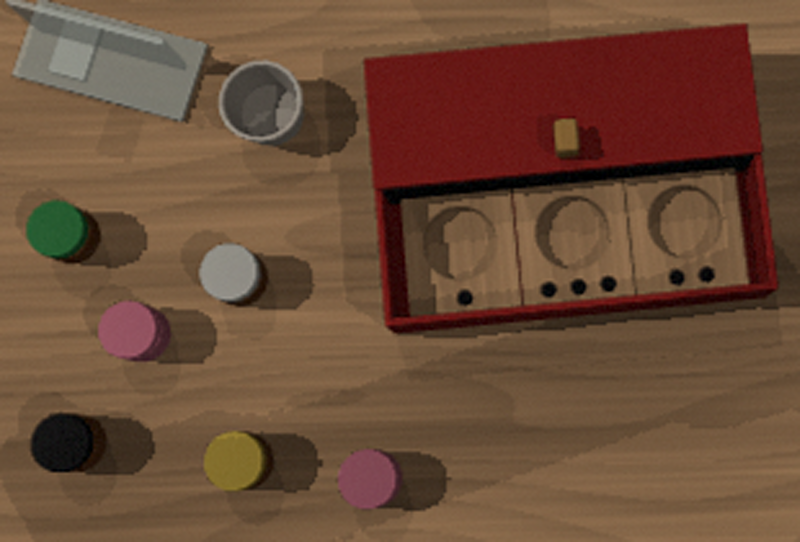

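```bash
python3 - <<'E'
from h import *
f='top.png'; P=lambda x,y,z: px2w(f,105+x/2.58-.3,150+y/2.58-.3,z)[:2]
for n,x,y in [('w',230,272),('y',237,461),('k',62,442)]: print(n,P(x,y,.044).round(4))
m=np.array([[-50,91.5],[-50,0],[-50,-91.5],[-95,91.5],[-95,0],[-95,-91.5]])/1e3
w=np.array([P(x,y,.024) for x,y in [(461,243),(571,232),(685,221),(465,298),(578,287),(692,274)]])
mc,wc=m.mean(0),w.mean(0);H=(m-mc).T@(w-wc)
th=np.arctan2(H[0,1]-H[1,0],H[0,0]+H[1,1]);R=np.array([[np.cos(th),-np.sin(th)],[np.sin(th),np.cos(th)]])
b=wc-R@mc;print('box',b,np.degrees(th));print((w-(m@R.T+b)).round(4))
print('wells L M R',(m[:3]@R.T+b).round(4))
print('knob', P(566,120,.093),' joint est',(R.T@(P(566,120,.093)+0-b)))
# need: yaw so tool y = -box y ; current tool y
ty=r.state()['tool_rot'][:,1]; print('cur yaw of y',np.degrees(np.arctan2(ty[1],ty[0])),'target',np.degrees(th)-90)
E
```

```text
w [0.5558 0.1943]
y [0.4085 0.1874]
k [0.4269 0.3224]
box [ 0.63360979 -0.07363363] 4.256880592802325
[[ 0.0001 -0.0009]
 [-0.0002  0.0012]
 [-0.0006 -0.0002]
 [ 0.0002  0.    ]
 [-0.0003  0.0004]
 [ 0.0008 -0.0005]]
wells L M R [[ 0.577   0.0139]
 [ 0.5837 -0.0773]
 [ 0.5905 -0.1686]]
knob [ 0.65886652 -0.07323412]  joint est [ 0.02521672 -0.00147635]
cur yaw of y -67.89995540770752 target -85.74311940719767
```

Request:
servo_tool --pt "0 0 0.033 0.2 0 0 -1" --pt "0 0 0.033 0.2 0 0 -1" --pt "0 0 0.033 0.2 0 0 -1" --pt "0 0 0 0.0 -0.25 0 -1" --pt "0 0 0 0 -0.25 0 -1"

```text
time_s: 0.6
tool_pos: [0.3531, -0.4674, 0.2455]
tool_rot: [[0.997, 0.076, -0.003], [0.076, -0.997, 0.003], [-0.002, -0.003, -1.0]]
ft_force: [0.2, 0.4, 1.0]
gripper_width: 0.0857
grasp_force: 0.0
```

```bash
cat >> h.py <<'E'
T=dict(w=(.5558,.1943),y=(.4085,.1874),k=(.4269,.3224),p1=(.577,.0139),p3=(.5837,-.0773),p2=(.5905,-.1686))
def go(*names):
    s=r.state();R=s['tool_rot'];y=R[:,1]
    print('t',s['time_s'],'tcp',np.round(s['tool_pos'],4),'yaw y',np.degrees(np.arctan2(y[1],y[0])).round(2),'tilt',R[:2,2].round(4),'w',s['gripper_width'],'F',np.round(s['ft_force'],1))
    for n,z in names:
        d=np.array([*(T[n] if isinstance(n,str) else n),z])-s['tool_pos']; print(n,'units',(R.T@d/.2).round(4))
E
python3 -c "
from h import *
go(('w',.15))"
```

```text
t 0.6 tcp [ 0.3531 -0.4674  0.2455] yaw y -85.64 tilt [-0.0026  0.0031] w 0.08569722829845773 F [0.2 0.4 1. ]
w units [ 1.2634 -3.2205  0.4853]
```

Request:
servo_tool --pt "0 0 0 0.1 -0.22 0 -1" --pt "0 0 0 0.1 -0.22 0 -1" --pt "0 0 0 0.1 -0.22 0 -1" --pt "0 0 0 0.1 -0.22 0 -1" --pt "0 0 0 0.1 -0.22 0 -1"

```text
time_s: 1.1
tool_pos: [0.4353, -0.2404, 0.2482]
tool_rot: [[0.997, 0.075, -0.0], [0.075, -0.997, -0.0], [-0.0, 0.0, -1.0]]
ft_force: [0.9, 0.8, -0.9]
gripper_width: 0.0858
grasp_force: 0.0
```

Request:
servo_tool --pt "0 0 0 0.1 -0.22 0 -1" --pt "0 0 0 0.1 -0.22 0 -1" --pt "0 0 0 0.1 -0.22 0 -1" --pt "0 0 0 0.1 -0.22 0.1 -1" --pt "0 0 0 0.1 -0.22 0.1 -1"

```text
time_s: 1.6
tool_pos: [0.5176, -0.0177, 0.2101]
tool_rot: [[0.997, 0.074, 0.001], [0.074, -0.997, -0.0], [0.001, 0.0, -1.0]]
ft_force: [0.0, -1.3, -0.1]
gripper_width: 0.0854
grasp_force: 0.0
```

Request:
servo_tool --pt "0 0 0 0.1 -0.22 0.1 -1" --pt "0 0 0 0.1 -0.22 0.0 -1" --pt "0 0 0 0 -0.2 0 -1" --pt "0 0 0 0 0 0 -1" --pt "0 0 0 0 0 0 -1"

```text
time_s: 2.1
tool_pos: [0.5462, 0.1101, 0.1905]
tool_rot: [[0.997, 0.077, -0.001], [0.077, -0.997, -0.0], [-0.001, -0.0, -1.0]]
ft_force: [0.1, -1.7, 0.4]
gripper_width: 0.0859
grasp_force: 0.0
```

```bash
python3 -c "
from h import *
go(('w',.15),('w',.035)); grab('wrist','w1.png')"
```

```text
t 2.1 tcp [0.5462 0.1101 0.1905] yaw y -85.57 tilt [-0.0009 -0.    ] w 0.08590647356437597 F [ 0.1 -1.7  0.4]
w units [ 0.0805 -0.4163  0.2026]
w units [ 0.081  -0.4162  0.7776]
```

View pics/w1.png

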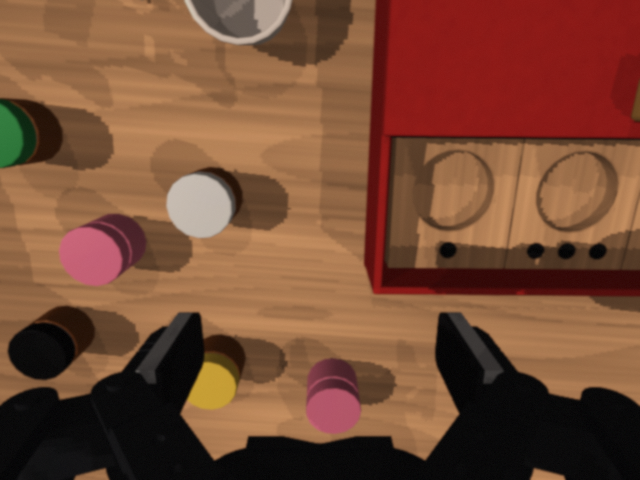

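Wrist view: white cap centre (201,204), well 1 centre (456,190), dot 1 (448,250), well 3 centre (578,191), middle dot of three (567,251), black cap (43,348), yellow (212,382). White is clearly distinct from pink (100,252).

```bash
python3 -c "
from h import *
f='w1.png'
for n,u,v,z in [('w',201,204,.044),('p1',456,190,.024),('dot1',448,250,.024),('p3',578,191,.024),('dot3',567,251,.024),('y',212,382,.044),('k',43,348,.044)]: print(n,px2w(f,u,v,z).round(4))
print('dot exp',[np.array(T[k])-.045*np.array([.9972,.0742]) for k in ('p1','p3')])"
```

```text
w [0.5573 0.1926 0.044 ]
p1 [0.5776 0.011  0.024 ]
dot1 [0.531  0.0088 0.024 ]
p3 [ 0.5838 -0.0788  0.024 ]
dot3 [ 0.5373 -0.0829  0.024 ]
y [0.4123 0.1854 0.044 ]
k [0.4334 0.3164 0.044 ]
dot exp [array([0.532126, 0.010561]), array([ 0.538826, -0.080639])]
```

Request:
servo_tool --pt "0 0 0 0.042 -0.206 0.1 -1" --pt "0 0 0 0.042 -0.206 0.1 -1" --pt "0 0 0 0 0 0.2 -1" --pt "0 0 0 0 0 0 -1" --pt "0 0 0 0 0 0 -1"

```text
time_s: 2.65
tool_pos: [0.5574, 0.1903, 0.111]
tool_rot: [[0.997, 0.072, -0.002], [0.072, -0.997, -0.001], [-0.002, 0.001, -1.0]]
ft_force: [0.9, 0.3, 0.8]
gripper_width: 0.0856
grasp_force: 0.0
```

```bash
sed -i 's/w=(.5558,.1943)/w=(.5565,.1935)/; s/p1=.*)$/p1=(.577,.0129),p3=(.5837,-.0783),p2=(.5905,-.1696))/' h.py; python3 -c "
from h import *
go(('w',.034))"
```

```text
t 2.65 tcp [0.5574 0.1903 0.111 ] yaw y -85.86 tilt [-0.0015 -0.0014] w 0.08555019799248767 F [0.9 0.3 0.8]
w units [-0.0026 -0.0168  0.3849]
```

Request:
servo_tool --pt "0 0 0 -0.003 -0.015 0.15 -1" --pt "0 0 0 0 0 0.15 -1" --pt "0 0 0 0 0 0.085 -1" --pt "0 0 0 0 0 0 -1" --pt "0 0 0 0 0 0 1"

```text
time_s: 3.15
tool_pos: [0.5575, 0.1951, 0.0355]
tool_rot: [[0.997, 0.074, 0.002], [0.074, -0.997, 0.0], [0.002, -0.0, -1.0]]
ft_force: [0.2, 0.2, 0.2]
gripper_width: 0.0737
grasp_force: 0.0
```

Request:
servo_tool --pt "0 0 0 0 0 0 1" --pt "0 0 0 0 0 0 1" --pt "0 0 0 0 0 0 1" --pt "0 0 0 0 0 0 1" --pt "0 0 0 0 0 0 1"

```text
time_s: 3.65
tool_pos: [0.5576, 0.1958, 0.0359]
tool_rot: [[0.997, 0.074, 0.003], [0.074, -0.997, 0.0], [0.003, -0.0, -1.0]]
ft_force: [-1.7, -1.4, 8.1]
gripper_width: 0.0444
grasp_force: 60.6
```

```bash
python3 -c "
from h import *
go(('p1',.150)); print(r.state()['grasp_force'])"
```

```text
t 3.65 tcp [0.5576 0.1958 0.0359] yaw y -85.73 tilt [0.0027 0.0005] w 0.044381651807955794 F [-1.7 -1.4  8.1]
p1 units [ 0.0301  0.919  -0.5705]
60.598379373550415
```

Request:
servo_tool --pt "0 0 0 0 0 -0.2 1" --pt "0 0 0 0 0 -0.25 1" --pt "0 0 0 0.006 0.2 -0.02 1" --pt "0 0 0 0.006 0.2 0 1" --pt "0 0 0 0.006 0.2 0 1"

```text
time_s: 4.15
tool_pos: [0.5694, 0.075, 0.1294]
tool_rot: [[0.997, 0.076, 0.002], [0.076, -0.997, -0.0], [0.002, 0.0, -1.0]]
ft_force: [-0.1, 0.4, -0.2]
gripper_width: 0.0442
grasp_force: 61.5
```

Request:
servo_tool --pt "0 0 0 0.006 0.2 0 1" --pt "0 0 0 0.006 0.12 0 1" --pt "0 0 0 0 0 0 1" --pt "0 0 0 0 0 0 1" --pt "0 0 0 0 0 0 1"

```text
time_s: 4.65
tool_pos: [0.5762, 0.0139, 0.1284]
tool_rot: [[0.997, 0.076, 0.001], [0.076, -0.997, 0.001], [0.001, -0.001, -1.0]]
ft_force: [-0.3, 0.5, -0.6]
gripper_width: 0.0441
grasp_force: 61.5
```

```bash
python3 -c "
from h import *
go(('p1',.047)); print(r.state()['grasp_force']); grab('wrist','w2.png')"
```

```text
t 4.65 tcp [0.5762 0.0139 0.1284] yaw y -85.62 tilt [0.0005 0.0006] w 0.04414994179721899 F [-0.3  0.5 -0.6]
p1 units [0.0036 0.0055 0.4071]
61.51744365692139
```

View pics/w2.png

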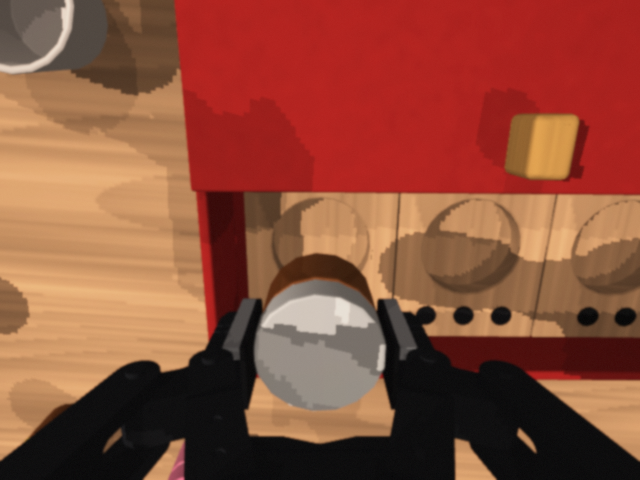

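The jar is held upright with its cap at (320,345). Well 1 spans columns 273–369, centre about (321,245); well 3's centre is about (471,245); dots are at (426/463/501,315).

```bash
python3 -c "
from h import *
f='w2.png'
for n,u,v,z in [('jar',320,345,.137),('p1',321,245,.024),('p3',471,245,.024),('dot3',463,315,.024),('knob',540,147,.093)]: print(n,px2w(f,u,v,z).round(4))"
```

```text
jar [0.5788 0.0135 0.137 ]
p1 [0.5776 0.0126 0.024 ]
p3 [ 0.5845 -0.0778  0.024 ]
dot3 [ 0.5376 -0.0816  0.024 ]
knob [ 0.6465 -0.0681  0.093 ]
```

Request:
servo_tool --pt "0 0 0 0.002 0.004 0.15 1" --pt "0 0 0 0 0 0.15 1" --pt "0 0 0 0 0 0.09 1" --pt "0 0 0 0 0 0 1" --pt "0 0 0 0 0 0 1"

```text
time_s: 5.2
tool_pos: [0.5767, 0.0128, 0.0505]
tool_rot: [[0.997, 0.076, -0.0], [0.076, -0.997, 0.0], [-0.0, -0.0, -1.0]]
ft_force: [0.2, 0.3, -1.1]
gripper_width: 0.0446
grasp_force: 62.0
```

Request:
servo_tool --pt "0 0 0 0 0 0.012 1" --pt "0 0 0 0 0 0 1" --pt "0 0 0 0 0 0 1"

```text
time_s: 5.5
tool_pos: [0.5769, 0.0118, 0.0482]
tool_rot: [[0.997, 0.075, 0.001], [0.075, -0.997, -0.0], [0.001, 0.0, -1.0]]
ft_force: [-0.5, 0.7, -1.1]
gripper_width: 0.0444
grasp_force: 62.0
```

Request:
servo_tool --pt "0 0 0 0 0 0.008 1" --pt "0 0 0 0 0 0 1" --pt "0 0 0 0 0 0 1"

```text
time_s: 5.8
tool_pos: [0.5766, 0.0117, 0.046]
tool_rot: [[0.997, 0.075, 0.0], [0.075, -0.997, 0.0], [0.0, -0.0, -1.0]]
ft_force: [-0.3, -0.2, -0.2]
gripper_width: 0.0444
grasp_force: 62.0
```

Request:
servo_tool --pt "0 0 0 0 0 0.005 1" --pt "0 0 0 0 0 0 1" --pt "0 0 0 0 0 0 1"

```text
time_s: 6.1
tool_pos: [0.5766, 0.0117, 0.0459]
tool_rot: [[0.997, 0.075, 0.0], [0.075, -0.997, -0.0], [0.0, 0.0, -1.0]]
ft_force: [-5.8, -0.2, 10.1]
gripper_width: 0.0444
grasp_force: 63.1
```

Contact on the floor; release.

Request:
servo_tool --pt "0 0 0 0 0 0 -0.5" --pt "0 0 0 0 0 0 -0.5" --pt "0 0 0 0 0 0 -0.5" --pt "0 0 0 0 0 0 -0.5"

```text
time_s: 6.5
tool_pos: [0.5766, 0.0117, 0.0448]
tool_rot: [[0.997, 0.075, -0.0], [0.075, -0.997, 0.0], [-0.0, -0.0, -1.0]]
ft_force: [-0.3, 0.3, 0.6]
gripper_width: 0.064
grasp_force: 0.0
```

Request:
servo_tool --pt "0 0 0 0 0 -0.1 -0.5" --pt "0 0 0 0 0 -0.2 -0.5" --pt "0 0 0 0 0 -0.25 -1" --pt "0 0 0 0 0 0 -1" --pt "0 0 0 0 0 0 -1"

```text
time_s: 7.0
tool_pos: [0.5775, 0.0117, 0.1563]
tool_rot: [[0.997, 0.075, 0.003], [0.075, -0.997, -0.0], [0.003, 0.0, -1.0]]
ft_force: [0.3, -0.0, -1.5]
gripper_width: 0.0854
grasp_force: 0.0
```

```bash
sed -i 's/y=(.4085,.1874)/y=(.410,.1865)/' h.py; python3 -c "
from h import *
go(('y',.15)); im=grab('wrist','w3.png'); im2=grab('top','t2.png')[150:360,105:415]
cv2.imwrite('pics/c2.png',np.hstack([cv2.resize(im,(400,300)),cv2.resize(im2,(400,300))]))"
```

```text
t 7.0 tcp [0.5775 0.0117 0.1563] yaw y -85.72 tilt [ 0.0029 -0.0003] w 0.08537784757701633 F [ 0.3 -0.  -1.5]
y units [-0.7699 -0.934   0.0288]
```

View pics/c2.png

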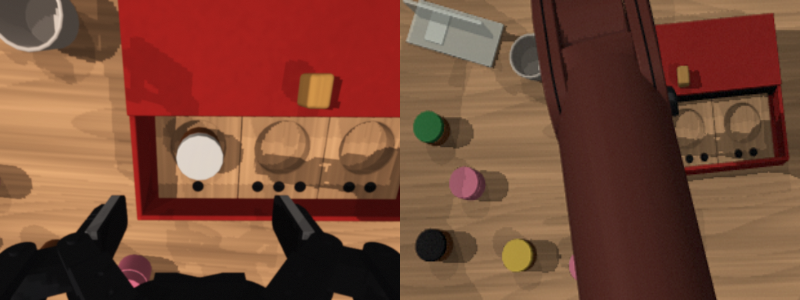

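White is standing in the one-dot pocket, (200,157) in the left half. Yellow next.

Request:
servo_tool --pt "0 0 0 -0.154 -0.186 0 -1" --pt "0 0 0 -0.154 -0.186 0 -1" --pt "0 0 0 -0.154 -0.186 0 -1" --pt "0 0 0 -0.154 -0.186 0 -1" --pt "0 0 0 -0.154 -0.186 0 -1"

```text
time_s: 7.6
tool_pos: [0.4069, 0.1863, 0.1536]
tool_rot: [[0.997, 0.074, -0.002], [0.074, -0.997, -0.001], [-0.002, 0.001, -1.0]]
ft_force: [0.6, 0.3, 0.1]
gripper_width: 0.0856
grasp_force: 0.0
```

Request:
servo_tool --pt "0 0 0 0 0 0.1 -1" --pt "0 0 0 0 0 0.1 -1" --pt "0 0 0 0 0 0 -1" --pt "0 0 0 0 0 0 -1"

```text
time_s: 8.0
tool_pos: [0.4085, 0.1854, 0.1144]
tool_rot: [[0.997, 0.075, -0.002], [0.075, -0.997, -0.0], [-0.002, 0.0, -1.0]]
ft_force: [0.0, -0.0, 0.6]
gripper_width: 0.0855
grasp_force: 0.0
```

```bash
python3 -c "
from h import *
go(('y',.035))"
```

```text
t 8.0 tcp [0.4085 0.1854 0.1144] yaw y -85.72 tilt [-0.0024 -0.0002] w 0.08552014789456194 F [ 0.  -0.   0.6]
y units [ 0.0086 -0.005   0.397 ]
```

Request:
servo_tool --pt "0 0 0 0.007 -0.005 0.15 -1" --pt "0 0 0 0 0 0.15 -1" --pt "0 0 0 0 0 0.092 -1" --pt "0 0 0 0 0 0 -1" --pt "0 0 0 0 0 0 1"

```text
time_s: 8.5
tool_pos: [0.411, 0.187, 0.0374]
tool_rot: [[0.997, 0.074, 0.0], [0.074, -0.997, 0.0], [0.0, -0.0, -1.0]]
ft_force: [0.4, 0.3, 0.2]
gripper_width: 0.0735
grasp_force: 0.0
```

Request:
servo_tool --pt "0 0 0 0 0 0 1" --pt "0 0 0 0 0 0 1" --pt "0 0 0 0 0 0 1" --pt "0 0 0 0 0 0 1" --pt "0 0 0 0 0 0 1"

```text
time_s: 9.0
tool_pos: [0.4115, 0.1872, 0.0383]
tool_rot: [[0.997, 0.074, 0.002], [0.074, -0.997, 0.0], [0.002, -0.0, -1.0]]
ft_force: [-2.7, -0.7, 11.9]
gripper_width: 0.0442
grasp_force: 59.6
```

```bash
python3 -c "
from h import *
go(('p2',.145)); print(r.state()['grasp_force'])"
```

```text
t 9.0 tcp [0.4115 0.1872 0.0383] yaw y -85.73 tilt [0.0024 0.0002] w 0.044228198249298835 F [-2.7 -0.7 11.9]
p2 units [ 0.761   1.8455 -0.532 ]
59.59416210651398
```

Request:
servo_tool --pt "0 0 0 0 0 -0.2 1" --pt "0 0 0 0 0 -0.25 1" --pt "0 0 0 0.085 0.205 -0.05 1" --pt "0 0 0 0.085 0.205 0 1" --pt "0 0 0 0.085 0.205 0 1"

```text
time_s: 9.5
tool_pos: [0.4717, 0.0665, 0.1384]
tool_rot: [[0.997, 0.075, 0.003], [0.075, -0.997, -0.0], [0.003, 0.001, -1.0]]
ft_force: [1.1, 0.2, -0.5]
gripper_width: 0.0443
grasp_force: 61.8
```

Request:
servo_tool --pt "0 0 0 0.085 0.205 0 1" --pt "0 0 0 0.085 0.205 0 1" --pt "0 0 0 0.085 0.205 0 1" --pt "0 0 0 0.085 0.205 0 1" --pt "0 0 0 0.085 0.205 0 1"

```text
time_s: 10.0
tool_pos: [0.5713, -0.132, 0.1375]
tool_rot: [[0.997, 0.075, 0.001], [0.075, -0.997, -0.0], [0.001, 0.0, -1.0]]
ft_force: [0.5, 0.4, -0.7]
gripper_width: 0.0441
grasp_force: 61.8
```

Request:
servo_tool --pt "0 0 0 0.08 0.205 0 1" --pt "0 0 0 0 0 0 1" --pt "0 0 0 0 0 0 1" --pt "0 0 0 0 0 0 1"

```text
time_s: 10.4
tool_pos: [0.5895, -0.1687, 0.1369]
tool_rot: [[0.997, 0.076, 0.0], [0.076, -0.997, 0.001], [0.0, -0.001, -1.0]]
ft_force: [-0.4, 0.0, -1.8]
gripper_width: 0.044
grasp_force: 61.9
```

```bash
python3 -c "
from h import *
go(('p2',.052)); print(r.state()['grasp_force']); grab('wrist','w4.png')"
```

```text
t 10.4 tcp [ 0.5895 -0.1687  0.1369] yaw y -85.66 tilt [0.0002 0.0006] w 0.04401458205057051 F [-0.4  0.  -1.8]
p2 units [0.0044 0.0049 0.4246]
61.858277320861816
```

View pics/w4.png

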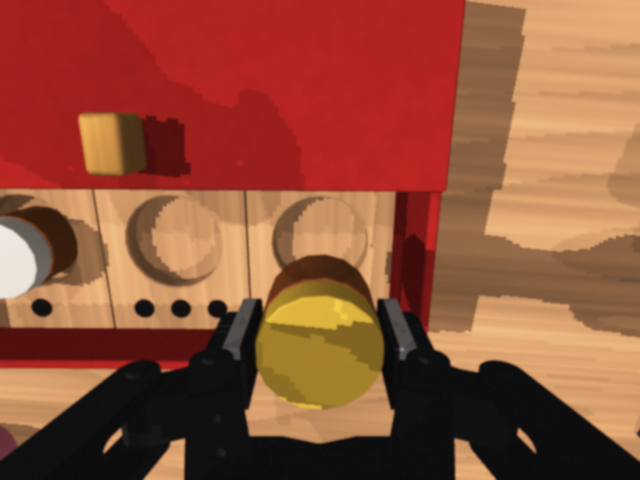

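Yellow is held upright over well 2 (columns 273–367, centre 320), aligned with the cap at 320.

Request:
servo_tool --pt "0 0 0 0.003 0.003 0.15 1" --pt "0 0 0 0 0 0.15 1" --pt "0 0 0 0 0 0.11 1" --pt "0 0 0 0 0 0.01 1" --pt "0 0 0 0 0 0 1"

```text
time_s: 10.95
tool_pos: [0.5902, -0.1695, 0.053]
tool_rot: [[0.997, 0.076, -0.0], [0.076, -0.997, 0.0], [-0.0, -0.0, -1.0]]
ft_force: [0.5, 0.3, -0.3]
gripper_width: 0.0444
grasp_force: 61.9
```

Request:
servo_tool --pt "0 0 0 0 0 0.009 1" --pt "0 0 0 0 0 0 1" --pt "0 0 0 0 0 0 1"

```text
time_s: 11.25
tool_pos: [0.5908, -0.1705, 0.0518]
tool_rot: [[0.997, 0.075, 0.001], [0.075, -0.997, -0.0], [0.001, 0.001, -1.0]]
ft_force: [-1.7, -0.2, -1.0]
gripper_width: 0.0444
grasp_force: 61.9
```

Request:
servo_tool --pt "0 0 0 0 0 0.012 1" --pt "0 0 0 0 0 0 1" --pt "0 0 0 0 0 0 1"

```text
time_s: 11.55
tool_pos: [0.5903, -0.1705, 0.0485]
tool_rot: [[0.997, 0.075, 0.0], [0.075, -0.997, -0.0], [0.0, 0.0, -1.0]]
ft_force: [0.5, -0.6, 0.4]
gripper_width: 0.0439
grasp_force: 62.3
```

Request:
servo_tool --pt "0 0 0 0 0 0.006 1" --pt "0 0 0 0 0 0 1" --pt "0 0 0 0 0 0 1"

```text
time_s: 11.85
tool_pos: [0.5904, -0.1704, 0.0484]
tool_rot: [[0.997, 0.075, 0.0], [0.075, -0.997, -0.0], [0.0, 0.0, -1.0]]
ft_force: [-4.8, 1.1, 11.3]
gripper_width: 0.0443
grasp_force: 63.5
```

Request:
servo_tool --pt "0 0 0 0 0 0 -0.5" --pt "0 0 0 0 0 0 -0.5" --pt "0 0 0 0 0 0 -0.5" --pt "0 0 0 0 0 0 -0.5"

```text
time_s: 12.25
tool_pos: [0.5901, -0.1703, 0.047]
tool_rot: [[0.997, 0.075, -0.0], [0.075, -0.997, 0.0], [-0.0, -0.0, -1.0]]
ft_force: [1.4, 0.4, 0.4]
gripper_width: 0.064
grasp_force: 0.0
```

Request:
servo_tool --pt "0 0 0 0 0 -0.1 -0.5" --pt "0 0 0 0 0 -0.2 -0.5" --pt "0 0 0 0 0 -0.25 -1" --pt "0 0 0 0 0 0 -1" --pt "0 0 0 0 0 0 -1"

```text
time_s: 12.75
tool_pos: [0.591, -0.1706, 0.1586]
tool_rot: [[0.997, 0.075, 0.003], [0.075, -0.997, -0.001], [0.003, 0.001, -1.0]]
ft_force: [-0.8, -0.2, -0.3]
gripper_width: 0.085
grasp_force: 0.0
```

```bash
sed -i 's/k=(.4269,.3224)/k=(.428,.322)/' h.py; python3 -c "
from h import *
go(('k',.15)); grab('wrist','w5.png')"
```

```text
t 12.75 tcp [ 0.591  -0.1706  0.1586] yaw y -85.72 tilt [ 0.0027 -0.0009] w 0.08495732160274473 F [-0.8 -0.2 -0.3]
k units [-0.6293 -2.5169  0.0384]
```

Request:
servo_tool --pt "0 0 0 -0.052 -0.21 0 -1" --pt "0 0 0 -0.052 -0.21 0 -1" --pt "0 0 0 -0.052 -0.21 0 -1" --pt "0 0 0 -0.052 -0.21 0 -1" --pt "0 0 0 -0.052 -0.21 0 -1"

```text
time_s: 13.3
tool_pos: [0.521, 0.0365, 0.1555]
tool_rot: [[0.997, 0.075, -0.003], [0.075, -0.997, -0.0], [-0.003, -0.0, -1.0]]
ft_force: [0.1, 0.6, 0.2]
gripper_width: 0.085
grasp_force: 0.0
```

Request:
servo_tool --pt "0 0 0 -0.052 -0.21 0 -1" --pt "0 0 0 -0.052 -0.21 0 -1" --pt "0 0 0 -0.052 -0.21 0 -1" --pt "0 0 0 -0.052 -0.21 0 -1" --pt "0 0 0 -0.052 -0.21 0 -1"

```text
time_s: 13.8
tool_pos: [0.4536, 0.2416, 0.1557]
tool_rot: [[0.997, 0.074, -0.002], [0.074, -0.997, -0.001], [-0.002, 0.001, -1.0]]
ft_force: [-0.1, -0.2, 0.2]
gripper_width: 0.0855
grasp_force: 0.0
```

Request:
servo_tool --pt "0 0 0 -0.052 -0.21 0 -1" --pt "0 0 0 -0.052 -0.21 0 -1" --pt "0 0 0 0 0 0.1 -1" --pt "0 0 0 0 0 0 -1" --pt "0 0 0 0 0 0 -1"

```text
time_s: 14.3
tool_pos: [0.4278, 0.3215, 0.136]
tool_rot: [[0.997, 0.074, -0.003], [0.074, -0.997, -0.002], [-0.003, 0.002, -1.0]]
ft_force: [0.3, -0.2, 0.7]
gripper_width: 0.0854
grasp_force: 0.0
```

```bash
python3 -c "
from h import *
go(('k',.035)); im=grab('wrist','w6.png'); a=cv2.imread('pics/w5.png')
cv2.imwrite('pics/c3.png',np.hstack([cv2.resize(im,(400,300)),cv2.resize(a,(400,300))]))"
```

```text
t 14.3 tcp [0.4278 0.3215 0.136 ] yaw y -85.76 tilt [-0.0026 -0.0018] w 0.08544093928524284 F [ 0.3 -0.2  0.7]
k units [ 0.0026 -0.003   0.5049]
```

View pics/c3.png

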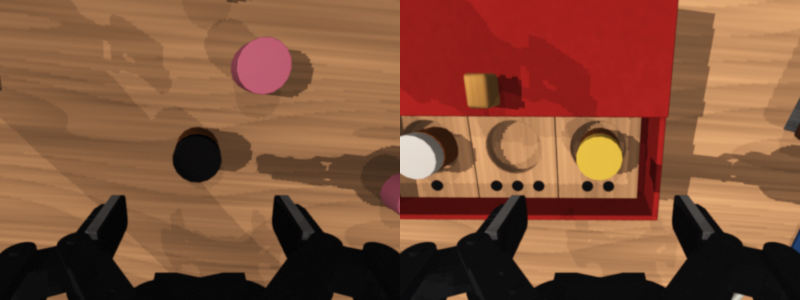

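White and yellow are both seated (right half, caps at (420,157) and (599,157)). The black jar at (197,157) in the left half is centred between the fingers. Grasping it.

Request:
servo_tool --pt "0 0 0 0.003 -0.003 0.2 -1" --pt "0 0 0 0 0 0.2 -1" --pt "0 0 0 0 0 0.1 -1" --pt "0 0 0 0 0 0 -1" --pt "0 0 0 0 0 0 1"

```text
time_s: 14.85
tool_pos: [0.4295, 0.3232, 0.0381]
tool_rot: [[0.997, 0.073, 0.0], [0.073, -0.997, 0.0], [0.0, -0.0, -1.0]]
ft_force: [-0.1, 0.2, 1.2]
gripper_width: 0.0731
grasp_force: 0.0
```

Request:
servo_tool --pt "0 0 0 0 0 0 1" --pt "0 0 0 0 0 0 1" --pt "0 0 0 0 0 0 1" --pt "0 0 0 0 0 0 1" --pt "0 0 0 0 0 0 1"

```text
time_s: 15.35
tool_pos: [0.4299, 0.3241, 0.0392]
tool_rot: [[0.997, 0.074, 0.003], [0.074, -0.997, 0.001], [0.003, -0.001, -1.0]]
ft_force: [-1.8, -1.7, 9.0]
gripper_width: 0.0443
grasp_force: 60.1
```

```bash
python3 -c "
from h import *
go(('p3',.145)); print(r.state()['grasp_force'])"
```

```text
t 15.35 tcp [0.4299 0.3241 0.0392] yaw y -85.73 tilt [0.0029 0.0011] w 0.04426194563239303 F [-1.8 -1.7  9. ]
p3 units [ 0.6188  2.0634 -0.5288]
60.14266848564148
```

Seat TCP will be about 0.049.

Request:
servo_tool --pt "0 0 0 0 0 -0.2 1" --pt "0 0 0 0 0 -0.25 1" --pt "0 0 0 0.062 0.206 -0.05 1" --pt "0 0 0 0.062 0.206 0 1" --pt "0 0 0 0.062 0.206 0 1"

```text
time_s: 15.85
tool_pos: [0.476, 0.202, 0.139]
tool_rot: [[0.997, 0.076, 0.003], [0.076, -0.997, 0.0], [0.003, -0.0, -1.0]]
ft_force: [0.4, 0.4, -0.6]
gripper_width: 0.044
grasp_force: 61.6
```

Request:
servo_tool --pt "0 0 0 0.062 0.206 0 1" --pt "0 0 0 0.062 0.206 0 1" --pt "0 0 0 0.062 0.206 0 1" --pt "0 0 0 0.062 0.206 0 1" --pt "0 0 0 0.062 0.206 0 1"

```text
time_s: 16.35
tool_pos: [0.553, 0.0005, 0.1384]
tool_rot: [[0.997, 0.075, 0.002], [0.075, -0.997, -0.0], [0.002, 0.0, -1.0]]
ft_force: [0.1, -0.1, -0.9]
gripper_width: 0.044
grasp_force: 61.6
```

Request:
servo_tool --pt "0 0 0 0.062 0.206 0 1" --pt "0 0 0 0.062 0.206 0 1" --pt "0 0 0 0 0 0 1" --pt "0 0 0 0 0 0 1" --pt "0 0 0 0 0 0 1"

```text
time_s: 16.85
tool_pos: [0.5831, -0.0768, 0.1377]
tool_rot: [[0.997, 0.076, 0.001], [0.076, -0.997, 0.001], [0.001, -0.001, -1.0]]
ft_force: [-0.3, 1.1, -1.0]
gripper_width: 0.0436
grasp_force: 61.6
```

```bash
python3 -c "
from h import *
go(('p3',.052)); print(r.state()['grasp_force'])"
```

```text
t 16.85 tcp [ 0.5831 -0.0768  0.1377] yaw y -85.65 tilt [0.0005 0.0006] w 0.043648473247848235 F [-0.3  1.1 -1. ]
p3 units [0.0023 0.0079 0.4285]
61.588075160980225
```

Request:
servo_tool --pt "0 0 0 0.002 0.006 0.15 1" --pt "0 0 0 0 0 0.15 1" --pt "0 0 0 0 0 0.11 1" --pt "0 0 0 0 0 0.01 1" --pt "0 0 0 0 0 0 1"

```text
time_s: 17.35
tool_pos: [0.5835, -0.078, 0.0536]
tool_rot: [[0.997, 0.076, -0.0], [0.076, -0.997, 0.0], [-0.0, -0.0, -1.0]]
ft_force: [1.0, 0.3, -1.2]
gripper_width: 0.0445
grasp_force: 61.6
```

Request:
servo_tool --pt "0 0 0 0 0 0.009 1" --pt "0 0 0 0 0 0 1" --pt "0 0 0 0 0 0 1"

```text
time_s: 17.65
tool_pos: [0.5842, -0.0793, 0.0524]
tool_rot: [[0.997, 0.075, 0.001], [0.075, -0.997, -0.0], [0.001, 0.0, -1.0]]
ft_force: [0.4, -0.4, -0.5]
gripper_width: 0.0442
grasp_force: 61.6
```

Request:
servo_tool --pt "0 0 0 0 0 0.008 1" --pt "0 0 0 0 0 0 1" --pt "0 0 0 0 0 0 1"

```text
time_s: 17.95
tool_pos: [0.5836, -0.0792, 0.0497]
tool_rot: [[0.997, 0.075, -0.0], [0.075, -0.997, 0.0], [-0.0, -0.0, -1.0]]
ft_force: [0.3, -0.9, -1.6]
gripper_width: 0.044
grasp_force: 61.6
```

Request:
servo_tool --pt "0 0 0 0 0 0.007 1" --pt "0 0 0 0 0 0 1" --pt "0 0 0 0 0 0 1"

```text
time_s: 18.25
tool_pos: [0.5837, -0.0793, 0.0493]
tool_rot: [[0.997, 0.075, 0.0], [0.075, -0.997, -0.0], [0.0, 0.0, -1.0]]
ft_force: [-4.5, 1.1, 9.2]
gripper_width: 0.0444
grasp_force: 62.9
```

Request:
servo_tool --pt "0 0 0 0 0 0 -0.5" --pt "0 0 0 0 0 0 -0.5" --pt "0 0 0 0 0 0 -0.5" --pt "0 0 0 0 0 0 -0.5"

```text
time_s: 18.65
tool_pos: [0.5836, -0.0792, 0.0482]
tool_rot: [[0.997, 0.075, -0.0], [0.075, -0.997, 0.0], [-0.0, -0.0, -1.0]]
ft_force: [-0.2, 0.5, -0.6]
gripper_width: 0.0641
grasp_force: 0.0
```

Request:
servo_tool --pt "0 0 0 0 0 -0.1 -0.5" --pt "0 0 0 0 0 -0.2 -0.5" --pt "0 0 0 0 0 -0.25 -0.5" --pt "0 0 0 0 0 0 1" --pt "0 0 0 0 0 0 1"

```text
time_s: 19.15
tool_pos: [0.5845, -0.0793, 0.1597]
tool_rot: [[0.997, 0.075, 0.003], [0.075, -0.997, -0.001], [0.003, 0.001, -1.0]]
ft_force: [0.4, -0.7, -0.5]
gripper_width: 0.036
grasp_force: 0.0
```

```bash
python3 -c "
from h import *
go(((.7084,-.069),.16)); grab('wrist','w7.png')"
```

```text
t 19.15 tcp [ 0.5845 -0.0793  0.1597] yaw y -85.72 tilt [ 0.0029 -0.0006] w 0.03603781810706825 F [ 0.4 -0.7 -0.5]
(0.7084, -0.069) units [ 6.219e-01 -5.400e-03  3.000e-04]
```

View pics/w7.png

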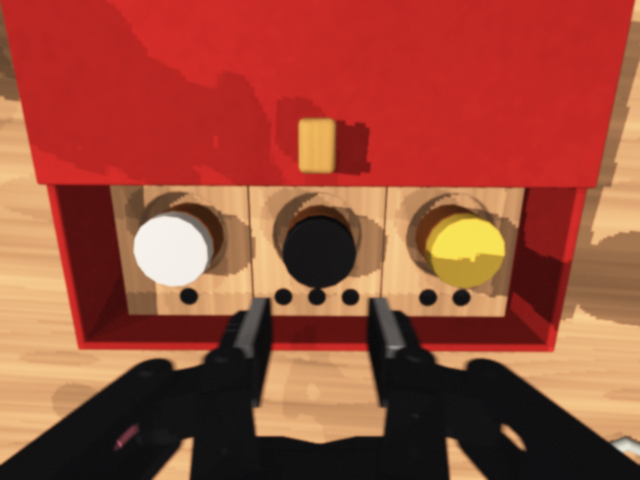

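All three jars stand in their right pockets; the knob's top face spans rows 118–165 at column 317. Next I'll go behind the knob.

Request:
servo_tool --pt "0 0 0 0.2 -0.002 0 1" --pt "0 0 0 0.2 -0.002 0 1" --pt "0 0 0 0.222 0 0 1" --pt "0 0 0 0 0 0 1" --pt "0 0 0 0 0 0 1"

```text
time_s: 19.7
tool_pos: [0.707, -0.0685, 0.1552]
tool_rot: [[0.997, 0.075, -0.004], [0.075, -0.997, 0.001], [-0.004, -0.002, -1.0]]
ft_force: [0.1, 0.3, -0.7]
gripper_width: 0.0002
grasp_force: 0.0
```

```bash
python3 -c "
from h import *
a=px2w('w7.png',317,118,.093);c=px2w('w7.png',317,167,.093);print('knob back',a,'front',c)
go((a[:2],.095),((.7084,-.069),.095))"
```

```text
knob back [ 0.65906253 -0.0732361   0.093     ] front [ 0.63680754 -0.07485872  0.093     ]
t 19.7 tcp [ 0.707  -0.0685  0.1552] yaw y -85.68 tilt [-0.0043  0.0012] w 0.000235031570634041 F [ 0.1  0.3 -0.7]
[ 0.65906253 -0.0732361 ] units [-0.2397  0.0059  0.3018]
(0.7084, -0.069) units [0.0079 0.0034 0.3008]
```

Request:
servo_tool --pt "0 0 0 0 0.004 0.15 1" --pt "0 0 0 0 0 0.15 1" --pt "0 0 0 0 0 0 1" --pt "0 0 0 0 0 0 1"

```text
time_s: 20.1
tool_pos: [0.7067, -0.0702, 0.0985]
tool_rot: [[0.997, 0.074, -0.001], [0.074, -0.997, -0.0], [-0.001, 0.0, -1.0]]
ft_force: [-0.5, 0.9, 0.3]
gripper_width: -0.0002
grasp_force: 0.0
```

Request:
servo_tool --pt "0 0 0 -0.07 0 0 1" --pt "0 0 0 -0.05 0 0 1" --pt "0 0 0 -0.04 0 0 1" --pt "0 0 0 -0.04 0 0 1" --pt "0 0 0 -0.04 0 0 1"

```text
time_s: 20.6
tool_pos: [0.66, -0.0736, 0.0994]
tool_rot: [[0.997, 0.075, 0.002], [0.075, -0.997, -0.0], [0.002, 0.0, -1.0]]
ft_force: [1.4, 0.8, 1.6]
gripper_width: 0.0001
grasp_force: 0.9
```

Request:
servo_tool --pt "0 0 0 -0.05 0 0.015 1" --pt "0 0 0 -0.05 0 0 1" --pt "0 0 0 -0.05 0 0 1" --pt "0 0 0 -0.05 0 0 1" --pt "0 0 0 -0.05 0 0 1"

```text
time_s: 21.1
tool_pos: [0.6089, -0.0771, 0.0952]
tool_rot: [[0.997, 0.075, -0.0], [0.075, -0.997, 0.0], [-0.0, -0.0, -1.0]]
ft_force: [1.9, 1.4, 0.1]
gripper_width: -0.0004
grasp_force: 0.9
```

Request:
servo_tool --pt "0 0 0 -0.05 0 0 1" --pt "0 0 0 -0.03 0 0 1" --pt "0 0 0 -0.03 0 0 1" --pt "0 0 0 0 0 0 1"

```text
time_s: 21.5
tool_pos: [0.5872, -0.0793, 0.0954]
tool_rot: [[0.997, 0.074, -0.001], [0.074, -0.997, -0.0], [-0.001, 0.0, -1.0]]
ft_force: [0.1, 0.1, 0.3]
gripper_width: 0.0001
grasp_force: 0.0
```

Request:
servo_tool --pt "0 0 0 -0.015 0 0 1" --pt "0 0 0 -0.015 0 0 1" --pt "0 0 0 -0.015 0 0 1" --pt "0 0 0 0 0 0 1"

```text
time_s: 21.9
tool_pos: [0.5786, -0.0797, 0.0953]
tool_rot: [[0.997, 0.074, -0.0], [0.074, -0.997, -0.0], [-0.0, 0.0, -1.0]]
ft_force: [-0.2, -0.3, 0.7]
gripper_width: 0.0003
grasp_force: 0.0
```

Request:
servo_tool --pt "0 0 0 -0.01 0 0 1" --pt "0 0 0 -0.01 0 0 1" --pt "0 0 0 0 0 0 1"

```text
time_s: 22.2
tool_pos: [0.5748, -0.0798, 0.0954]
tool_rot: [[0.997, 0.075, -0.0], [0.075, -0.997, 0.0], [-0.0, -0.0, -1.0]]
ft_force: [-1.2, -0.2, -0.3]
gripper_width: 0.0001
grasp_force: 0.1
```

Request:
servo_tool --pt "0 0 0 -0.012 0 0 1" --pt "0 0 0 -0.012 0 0 1" --pt "0 0 0 0 0 0 1"

```text
time_s: 22.5
tool_pos: [0.5698, -0.0802, 0.0953]
tool_rot: [[0.997, 0.075, -0.0], [0.075, -0.997, 0.0], [-0.0, -0.0, -1.0]]
ft_force: [-0.4, -0.1, -0.4]
gripper_width: 0.0002
grasp_force: 0.0
```

Request:
servo_tool --pt "0 0 0 -0.01 0 0 1" --pt "0 0 0 -0.01 0 0 1" --pt "0 0 0 0 0 0 1"

```text
time_s: 22.8
tool_pos: [0.5659, -0.0805, 0.0954]
tool_rot: [[0.997, 0.075, -0.0], [0.075, -0.997, 0.0], [-0.0, -0.0, -1.0]]
ft_force: [0.3, -0.5, -0.5]
gripper_width: 0.0001
grasp_force: 0.0
```

```bash
python3 -c "
from h import *
go(); grab('wrist','w8.png')"
```

```text
t 22.8 tcp [ 0.5659 -0.0805  0.0954] yaw y -85.72 tilt [-0.0004  0.    ] w 0.00014171223730536812 F [ 0.3 -0.5 -0.5]
```

View pics/w8.png

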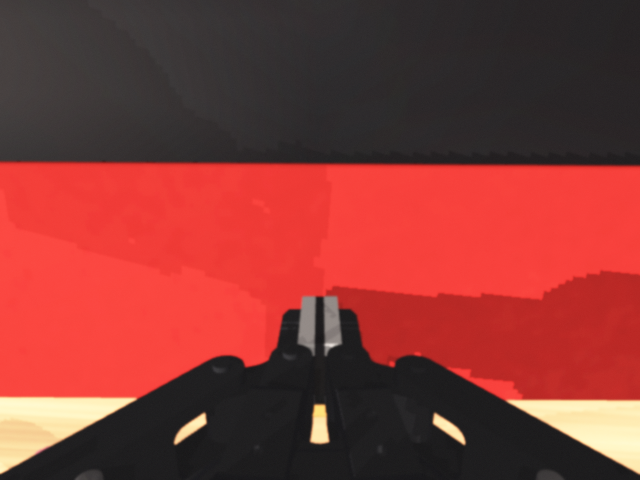

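The lid's back edge is at row 163 and its front edge at row 398. I'll convert both.

```bash
python3 -c "
from h import *
b=np.array([.6336,-.0746]);ex=np.array([.9972,.0742])
for v in (163,398): print(v,(px2w('w8.png',250,v,.069)[:2]-b)@ex)
print('tcp',(r.state()['tool_pos'][:2]-b)@ex)"
```

```text
163 -0.009305293917168597
398 -0.11442998637099168
tcp -0.0679096897213117
```

The pockets sit about 8 mm further back than I assumed, so the lid looks about shut. I'll push on until the end stop shows in the force.

Request:
servo_tool --pt "0 0 0 -0.01 0 0 1" --pt "0 0 0 0 0 0 1" --pt "0 0 0 0 0 0 1"

```text
time_s: 23.15
tool_pos: [0.5645, -0.0806, 0.0954]
tool_rot: [[0.997, 0.075, 0.0], [0.075, -0.997, 0.0], [0.0, -0.0, -1.0]]
ft_force: [2.6, -0.6, -1.5]
gripper_width: -0.0
grasp_force: 1.4
```

Request:
servo_tool --pt "0 0 0 -0.01 0 0 1" --pt "0 0 0 0 0 0 1" --pt "0 0 0 0 0 0 1"

```text
time_s: 23.45
tool_pos: [0.5644, -0.0806, 0.0957]
tool_rot: [[0.997, 0.075, 0.005], [0.075, -0.997, 0.0], [0.005, -0.0, -1.0]]
ft_force: [11.7, 0.8, -7.2]
gripper_width: -0.0001
grasp_force: 5.7
```

The tool has stalled at x = 0.5644 with 12 N on it, so the lid is on its end stop. Backing off and lifting clear.

Request:
servo_tool --pt "0 0 0 0.05 0 0 1" --pt "0 0 0 0 0 -0.15 1" --pt "0 0 0 0 0 -0.25 1" --pt "0 0 0 0 0 -0.25 1" --pt "0 0 0 0 0 0 1"

```text
time_s: 23.95
tool_pos: [0.5753, -0.08, 0.2327]
tool_rot: [[0.997, 0.075, 0.009], [0.075, -0.997, -0.002], [0.009, 0.002, -1.0]]
ft_force: [0.7, 0.3, -0.1]
gripper_width: 0.0001
grasp_force: 0.0
```

```bash
python3 -c "
from h import *
go(); f='w9.png'; im=grab('wrist',f).astype(int)
b=np.array([.6336,-.0746]);ex=np.array([.9972,.0742])
# lid edges along a column: red mask runs
for u in (220,420):
    m=(im[:,u,2]>100)&(im[:,u,1]<80)&(im[:,u,0]<80); e=np.flatnonzero(np.diff(m.astype(int)))
    print(u,[(int(v),round(float((px2w(f,u,v,.069)[:2]-b)@ex),4)) for v in e])
"
```

```text
t 23.95 tcp [ 0.5753 -0.08    0.2327] yaw y -85.72 tilt [ 0.0094 -0.0017] w 0.00011787177445824562 F [ 0.7  0.3 -0.1]
220 [(5, 0.0869), (158, -0.0098), (293, -0.1143), (355, -0.1701), (356, -0.1711)]
420 [(7, 0.0859), (159, -0.0105), (294, -0.1153)]
```

```bash
python3 -c "
from h import *
b=np.array([.6336,-.0746]);ex=np.array([.9972,.0742])
print('w7 front outer',[round(float((px2w('w7.png',317,v,.062)[:2]-b)@ex),4) for v in (345,350)])
print('w1 front outer',[round(float((px2w('w1.png',500,v,.062)[:2]-b)@ex),4) for v in (290,294)])
print('w9 back',round(float((px2w('w9.png',220,5,.062)[:2]-b)@ex),4))
im=cv2.imread('pics/w9.png');print(im[0:10:2,220].tolist(),im[286:300:2,220].tolist(),im[150:164:3,220].tolist())
"
```

```text
w7 front outer [-0.1124, -0.1161]
w1 front outer [-0.1125, -0.1155]
w9 back 0.0886
[[47, 51, 229], [46, 50, 226], [37, 40, 185], [33, 34, 95], [36, 36, 42]] [[47, 53, 231], [48, 53, 231], [48, 54, 232], [49, 53, 231], [68, 90, 230], [127, 180, 239], [133, 190, 239]] [[34, 33, 36], [32, 31, 33], [30, 29, 32], [35, 41, 122], [46, 51, 227]]
```

The lid's front edge (-0.1148) matches the box's outer front wall (-0.1155), so the lid is shut. Handing in.

```bash
python3 -c "
from workcell import workorder
print(workorder.job_done())"
```

```text
the job is handed in; nothing more can be done
None
```

The white, yellow and black jars stand in pockets one, two and three, packed in that order; the lid is pushed shut to its stop, and the job was handed in at about 24 s (the verdict was not shown).

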